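# Push a carton of fittings home between the lane dividers

## Task

The loose carton with the orange label belongs in the one empty lane of the low stock rack on the counter. Push it there with the fingers: slide it across the counter, through the narrow mouth between the two dividers, until it is fully home against the rack's back panel. Do not squeeze, ram, lift or tip the carton, and leave the two stocked cartons, the jar and the brass valve where they stand.

Things in the scene. Friction and masses are not known exactly. Their poses are not given: they have to be found in the camera images.
- rack: fixed low sheet-steel rack, 3 lanes along its x axis, mouths at x=-50 mm, back panel's inner face at x=+50 (68 high). Origin: on the counter, centre of the middle lane. Dividers 4 thick, 40 high, rounded front edges, at y=-105,-35,+35,+105: lanes 66 mm clear, centres y=-70,0,+70. Floor level with the counter, no sill. Outside, flat feet 2 mm high (screws 3.5) to y=+-125. Place and yaw vary
- carton: the loose kraft carton to push, orange label on one end and its top. 90 mm long (x), 60 wide (y), 46 high; origin: centre of its underside. 0.2 to 0.42 kg, evenly filled; friction on the counter 0.5 to 0.7. Starts flat on the counter, its centre 70 to 100 mm in front of the line of the mouths, turned up to 0.45 rad against the lanes; labelled end (-x) away from the rack
- slot: orange label, 40 mm square, flat on the floor of the empty lane (which of the three varies). Its origin, at counter height on the lane's centre line, 45 mm before the back panel, is where the carton's origin lies when fully home; the visible square's centre is 15 mm nearer the mouth. x axis: along the lane towards the back panel; y: across the lane
- stock_blue: kraft carton with blue label, same size as the other, standing in another lane; leave it alone. Origin in the centre of its underside
- stock_green: kraft carton with green label, same size, standing in the third lane; leave it alone. Origin in the centre of its underside
- jar: white screw-top jar of jointing paste, 60 mm diameter, 72 mm high, standing loose on the counter to the left (+y) of the work; leave it alone. Origin in the centre of its underside
- valve: brass ball valve with a red lever, 70 mm body along x, 34 mm wide, about 54 mm high, its lever reaching to 64 mm in +x; loose on the counter to the right (-y) of the work; leave it alone. Origin under the middle of its body
Mind the look-alikes: they are no part of the job. What is shaped like the carton but purple is not meant.

How it is judged:
By the outcome, as a careful person would: the job done as asked, in the order asked, and still so for the second after the job is handed in, with the robot touching nothing.
It also fails if it takes over 69 s, if anything falls off the work surface, if the arm or the gripper's body presses on something with over 40 N, if the wrist force passes 120 N, or if a joint passes its speed limit or range.

## Robot

A 6-joint arm with a two-finger parallel gripper is mounted at the origin on the work surface. World frame = base frame: x ahead of the robot, y to its left, z up, the work surface at z = 0. Lengths are in mm, angles in rad, forces in N, time in s.
With the tool pointing down it reaches from about 350 to 925 mm from the base axis. Payload 6.4 kg.
Tool frame: the origin (TCP) lies on the centre line of the jaws, within the pads' length; the fingertips stand robot.nose_length ahead of it and the grasp point (between the pads) lies 5 mm behind it (robot.nose_length is the distance from the TCP to the fingertips, in mm); z points along the fingers, x is the direction in which the jaws open and shut, and the axes are right-handed (so a half turn about z gives the same grasp; the last joint's range is limited). The gripper opens to 94 mm and grips with 3 to 60 N. Pads are 16 mm wide; open, the fingers measure 119 mm over their backs; the gripper's body (75 mm by 177 mm) begins 78 mm behind the grasp point.
Start: joints at [-1.36, 0.245, 1.558, -0, 1.339, -0.174], TCP at [243.998, -602.477, 179.555] pointing down, gripper open.
Joint ranges: [-3.13, 3.13], [-1.02, 2.26], [0.13, 2.54], [-0.95, 4.09], [0.21, 2.88], [-2.74, 2.74]. Speed limits (rad/s): [2.57, 2.57, 3.14, 3.14, 3.14, 3.14].

## Interface

Orientations are given as a 3x3 rotation matrix whose columns are the frame's x, y, z axes.
In Python, from plant import robot, camera gives the robot as it stands.
- The arm moves only by the tool carry_out, never from a script. Its argument "moves" is a list that holds one entry, the list of rows, each a list of 5 numbers: the shift along the world's x, y, z in cm, then the turn about the world's z in degrees, then the closure, from 0 (fully open) to 1 (shut). In form: [[[dx, dy, dz, turn, gripper], ...]]. A call has 1 to 12 rows; each row is the pose to reach, as a shift and turn from the pose measured when the call began; what a row does not reach only later rows make up. A row lasts 1/10 s, in which the tool goes at most 50 mm and 8.59 degrees, less where a joint would pass 70% of its speed; a pose out of reach is approached as far as the arm can. A call with a gripper value outside its range is refused whole. The fingers move at their own pace and stop on an object; "force" is the grip in N (left out, the last holds). Time passes only in rows, so rows that repeat a pose let the fingers close. It gives the time, the measured TCP pose, the force and the opening at its end, in the units of the state.
- robot.get_obs(): the state, without advancing time (a new reading comes with each control period).
- camera(name): name is "scene" or "top" or "wrist"; returns a dict with "pixels" (400x640x3 uint8, red, green, blue), "fx", "fy", "cx", "cy" (pixels), "T" (4x4, takes a point from camera to world coordinates); the wrist camera has in their place "mount" (4x4, takes a point from camera to tool coordinates, whose origin is the TCP and whose axes are the tool frame's). Camera axes: x right, y down, z forward; pixel columns grow to the right and rows downward; lengths in mm; the calibration is good to about 2 mm. A picture is of the moment at which its call begins: read the wrist's pose just before it. There is no depth.
- robot.close_job(): hands the job in, once; it reports no verdict.
The state is a dict: "time_s": time; "joint_positions": joint angles; "qvel": joint speeds; "tau": joint torques, N m; "eef_pos": TCP position; "tool_rot": TCP orientation; "force": force on the tool from outside, world axes, zero at the start; "ft_torque": the same for the moment, N m; "opening": opening from 0.0 (shut) to 1.0 (fully open).
Only numpy, scipy, OpenCV 4.12 (cv2) and the standard library are available. Lean on these libraries where they do the work, as an engineer would, in place of code of your own. Each camera call takes 0.05 s, during which the arm holds its last target.

## Working session

There is one attempt and no reset: what is moved stays moved. The work goes in short steps, Python scripts to look and compute and a tool call to move; the robot and the scene stay as the last step left them, time stands still between calls to the robot, and variables do not carry over. Pictures are saved under pics/ and viewed, and the job is handed in when it is done.

Besides the shell and the picture viewer there is one more tool, called by a JSON object that holds its "api" and its "payload", one argument or row to a line. carry_out: Moves the arm, as the interface text tells. Its arguments: {"type":"object","properties":{"moves":{"type":"array"},"force":{"type":"number"}},"required":["moves"]}

```bash
ls; mkdir -p pics; python3 - <<'E'
from plant import robot,camera
import cv2,numpy as np
o=robot.get_obs();print(o['time_s'],o['eef_pos'],o['opening'],robot.nose_length);print(np.round(o['tool_rot'],3))
for n in['scene','top']:
    c=camera(n);cv2.imwrite(f'pics/{n}0.png',c['pixels'][:,:,::-1]);print(n,c['fx'],c['fy'],c['cx'],c['cy']);print(np.round(c['T'],3).tolist())
E
```

```text
pics
0.0 [ 243.85227224 -601.82243892  178.45696783] 1.0013540776075973 14.0
[[ 0.375 -0.927 -0.   ]
 [-0.927 -0.375  0.002]
 [-0.002 -0.    -1.   ]]
scene 451.427971726646 451.427971726646 322.6883658088961 202.7116486838986
[[0.895, 0.372, -0.244, 803.871], [0.445, -0.764, 0.468, -470.999], [-0.012, -0.528, -0.849, 980.49], [0.0, 0.0, 0.0, 1.0]]
top 447.7931051946088 447.7931051946088 317.54505710338225 200.52772882231633
[[0.005, -0.995, 0.095, 429.549], [-0.999, -0.001, 0.034, 6.501], [-0.034, -0.096, -0.995, 1016.594], [0.0, 0.0, 0.0, 1.0]]
```

View pics/scene0.png

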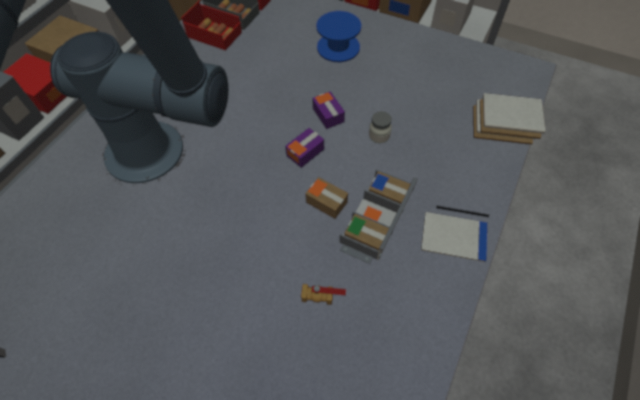

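View pics/top0.png

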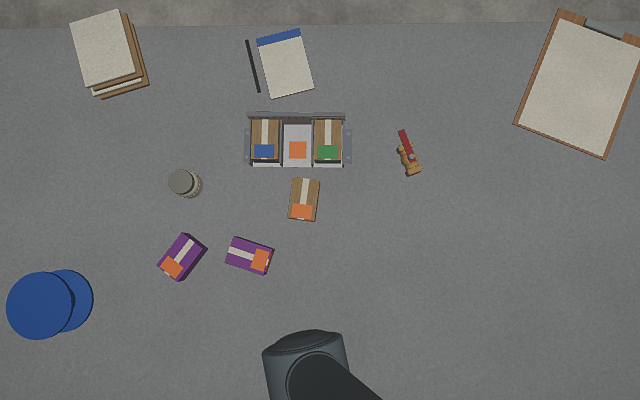

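Candidates in the top image are the kraft carton with an orange label (303,200), the purple look-alikes (182,257) and (250,255), and the stocked cartons: blue (264,140) and green (328,140). The kraft/orange carton is the one, and the empty middle lane shows the orange slot label at (297,149). I'll check this in a crop and measure.

```bash
cat > h.py <<'E'
from plant import robot,camera
import cv2,numpy as np
def plane(c,uv,z,T=None):
    T=c['T'] if T is None else T
    uv=np.atleast_2d(uv).astype(float)
    d=np.c_[(uv[:,0]-c['cx'])/c['fx'],(uv[:,1]-c['cy'])/c['fy'],np.ones(len(uv))]@T[:3,:3].T
    s=(z-T[2,3])/d[:,2]
    return T[:3,3]+s[:,None]*d
def blobs(mask,amin=60):
    cs,_=cv2.findContours(mask.astype(np.uint8)*255,cv2.RETR_EXTERNAL,cv2.CHAIN_APPROX_NONE)
    return [c for c in cs if cv2.contourArea(c)>amin]
E
python3 - <<'E'
from h import *
c=camera('top');im=c['pixels']
cr=im[100:280,150:430,::-1];cv2.imwrite('pics/crop1.png',cv2.resize(cr,None,fx=2.8,fy=2.8,interpolation=cv2.INTER_CUBIC))
hsv=cv2.cvtColor(im,cv2.COLOR_RGB2HSV)
for (u,v) in [(303,190),(295,190),(302,212),(297,149),(329,152),(264,152),(305,190)]: print(u,v,hsv[v,u],im[v,u])
m=(hsv[...,0]<12)&(hsv[...,1]>150)
for b in blobs(m,40):
    r=cv2.minAreaRect(b);print('or',np.round(r[0],1),np.round(r[1],1),r[2],[np.round(plane(c,r[0],z)[0],1) for z in (0,46)])
E
```

```text
303 190 [ 26  23 169] [169 167 154]
295 190 [ 17  97 132] [132 111  82]
302 212 [ 11 161 187] [187 113  69]
297 149 [ 11 161 187] [187 112  69]
329 152 [ 63 106 128] [ 75 128  81]
264 152 [109 138 142] [ 65  92 142]
305 190 [ 26  23 175] [175 173 159]
or [171.1 266.7] [19.7 13.7] 38.65980911254883 [array([375.5, 373.9,   0. ]), array([377.9, 357.3,  46. ])]
or [259.4 259.5] [13.6 20.2] 18.434947967529297 [array([392.9, 172.4,   0. ]), array([394.6, 164.9,  46. ])]
or [301.5 210.6] [19.7 13. ] 8.130102157592773 [array([503.9,  77.6,   0. ]), array([500.5,  74.4,  46. ])]
or [297.  149.5] [15. 16.] 90.0 [array([645.5,  89.3,  -0. ]), array([635.7,  85.5,  46. ])]
```

View pics/crop1.png

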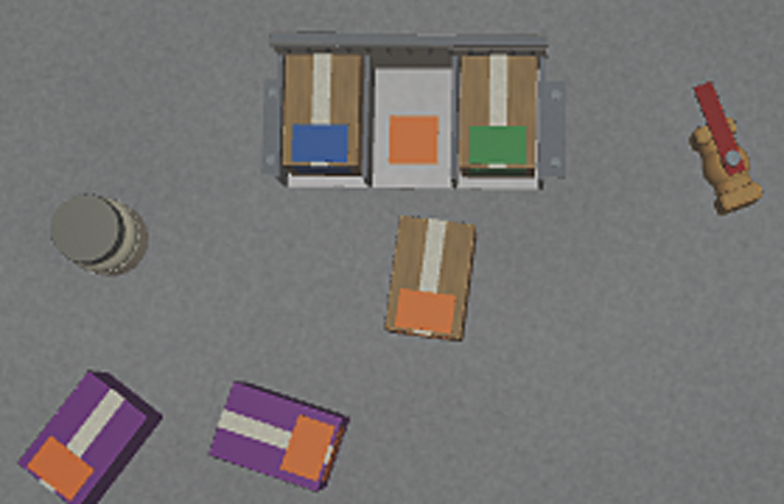

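```bash
python3 - <<'E'
from h import *
c=camera('top');im=c['pixels']
hsv=cv2.cvtColor(im,cv2.COLOR_RGB2HSV);H,S,V=[hsv[...,i].astype(int) for i in range(3)]
m=((H<30)&(S>60))|((H>15)&(H<40)&(S>15)&(V>140))
w=np.zeros_like(m);w[170:228,280:330]=1
for b in blobs(m&w,200):
    r=cv2.minAreaRect(b);print(cv2.contourArea(b),r)
    P=plane(c,cv2.boxPoints(r),46);print(P.round(1)); print('ctr',plane(c,r[0],46).round(1))
    L=[(np.linalg.norm(P[i]-P[(i+1)%4]),(P[(i+1)%4]-P[i])) for i in range(4)]
    for l,d in L: print(round(l,1),round(np.degrees(np.arctan2(d[1],d[0])),1))
lab=((H<13)&(S>150))
for nm,mm,z in [('slot',lab,0),('carton',lab,46)]:
    w=np.zeros_like(mm); 
    if nm=='slot': w[135:165,280:315]=1
    else: w[195:225,280:325]=1
    b=blobs(mm&w,40)[0];P=plane(c,cv2.boxPoints(cv2.minAreaRect(b)),z);print(nm,P.round(1).tolist(),P.mean(0).round(1))
# back panel top front edge etc: gray
print('panel pts', plane(c,[[272/2.8+150,40/2.8+100],[547/2.8+150,40/2.8+100]],68).round(1))
print('mouth pts floor', plane(c,[[289/2.8+150,186/2.8+100],[538/2.8+150,188/2.8+100]],0).round(1))
E
```

```text
1108.5 ((303.544677734375, 199.00607299804688), (28.19362449645996, 42.020206451416016), 7.765166282653809)
[[484.6 106.5  46. ]
 [576.   95.1  46. ]
 [567.6  33.7  46. ]
 [476.5  45.7  46. ]]
ctr [[526.   70.2  46. ]]
92.2 -7.1
61.9 -97.8
91.9 172.5
61.4 82.4
slot [[663.2, 108.0, -0.0], [663.1, 70.9, -0.0], [627.9, 70.6, 0.0], [627.9, 107.6, 0.0]] [645.5  89.3  -0. ]
carton [[488.9, 98.1, 46.0], [518.2, 94.5, 46.0], [512.5, 51.1, 46.0], [483.2, 54.9, 46.0]] [500.7  74.7  46. ]
panel pts [[709.3 193.4  68. ]
 [708.2 -20.5  68. ]]
mouth pts floor [[606.  190.3   0. ]
 [604.1 -14.9   0. ]]
```

{"api": "carry_out", "payload": {
  "moves": [
    [[5,5,7,10,0],[10,15,7,20,0],[15,25,7,30,0.2],[20,35,7,40,0.3],[24,45,7,50,0.3],[28,55,7,58,0.3],[28,57,7,64,0.3],[28,57,7,68,0.3],[28,57,7,68,0.3],[28,57,7,68,0.3],[28,57,7,68,0.3],[28,57,7,68,0.3]]
  ]
}}

```text
time_s: 1.4
eef_pos: [502.8, -79.7, 247.4]
tool_rot: [[1.0, 0.001, -0.001], [0.001, -1.0, -0.0], [-0.001, 0.0, -1.0]]
force: [-0.1, 0.0, -0.5]
opening: 0.7
```

```bash
python3 - <<'E'
from h import *
o=robot.get_obs();print(o['time_s'],o['eef_pos'],o['opening'],o['joint_positions']);print(np.round(o['tool_rot'],3),o['force'])
c=camera('wrist');cv2.imwrite('pics/w1.png',c['pixels'][:,:,::-1]);print(c['fx'],c['cx'],c['cy'],np.round(c['mount'],3).tolist())
E
```

```text
1.4 [502.84621691 -79.71124869 247.43003342] 0.7003267131967428 [-3.80041170e-01 -1.42449477e-01  1.83659989e+00 -2.91864834e-04
  1.44808614e+00 -3.80769796e-01]
[[ 1.     0.001 -0.001]
 [ 0.001 -1.    -0.   ]
 [-0.001  0.    -1.   ]] [-0.0611057   0.0087684  -0.54829047]
309.60719681784144 322.2339777611995 200.43958934673606 [[1.0, 0.0, -0.002, -0.239], [0.0, 0.974, 0.228, -66.471], [0.002, -0.228, 0.974, -203.917], [0.0, 0.0, 0.0, 1.0]]
```

View pics/w1.png

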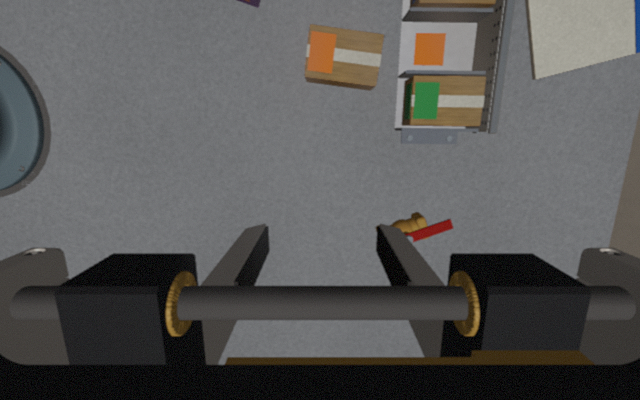

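```bash
cat >> h.py <<'E'
def wcam():
    o=robot.get_obs();c=camera('wrist')
    E=np.eye(4);E[:3,:3]=o['tool_rot'];E[:3,3]=o['eef_pos'];c['T']=E@c['mount'];c['o']=o
    return c
def masks(im):
    hsv=cv2.cvtColor(im,cv2.COLOR_RGB2HSV);H,S,V=[hsv[...,i].astype(int) for i in range(3)]
    lab=(H<14)&(S>140)&(V>120)
    kr=((H<30)&(S>60))|((H>15)&(H<40)&(S>15)&(V>140))
    return lab,kr
def rect(c,b,z):
    P=plane(c,cv2.boxPoints(cv2.minAreaRect(b)),z)[:,:2]
    r=cv2.minAreaRect(P.astype(np.float32)); return r
E
python3 - <<'E'
from h import *
c=wcam();lab,kr=masks(c['pixels'])
for b in blobs(lab,100):
    print('label',np.round(cv2.minAreaRect(b)[0]),'z0',rect(c,b,0),'z46',rect(c,b,46))
w=np.zeros_like(kr);w[10:100,290:393]=1
for b in blobs(kr&w,300): print('carton',rect(c,b,46),cv2.boundingRect(b))
E
```

```text
label [429. 236.] z0 ((669.200927734375, -167.05369567871094), (61.4542121887207, 14.17809772491455), 20.34928321838379) z46 ((652.3570556640625, -150.85060119628906), (55.19807434082031, 12.7347412109375), 20.34927749633789)
label [428.  55.] z0 ((645.8513793945312, 89.84486389160156), (37.4849739074707, 40.10591506958008), 1.1342614889144897) z46 ((631.3844604492188, 79.89533996582031), (33.668914794921875, 36.02310562133789), 1.134305477142334)
label [320.  58.] z0 ((499.7794494628906, 85.42558288574219), (49.379371643066406, 33.99497604370117), 83.15901947021484) z46 ((500.1829528808594, 75.92596435546875), (44.35251235961914, 30.534221649169922), 83.15896606445312)
carton ((526.5028076171875, 69.98963928222656), (64.10838317871094, 93.00784301757812), 82.43841552734375) (304, 31, 79, 65)
```

{"api": "carry_out", "payload": {
  "moves": [
    [[2.3,4,-5,0,0.5],[2.3,8,-8,0,0.5],[2.3,8,-12,0,0.5],[2.3,8,-16,0,0.5],[2.3,8,-19,0,0.5],[2.3,8,-21,0,0.5],[2.3,8,-22,0,0.5],[2.3,8,-22.3,0,0.5],[2.3,8,-22.3,0,0.5],[2.3,8,-22.3,0,0.5]]
  ]
}}

```text
time_s: 2.5
eef_pos: [527.8, 2.6, 25.8]
tool_rot: [[1.0, 0.008, 0.002], [0.008, -1.0, 0.001], [0.002, -0.001, -1.0]]
force: [0.2, 0.4, 0.1]
opening: 0.5
```

```bash
python3 - <<'E'
from h import *
c=wcam();print(c['o']['eef_pos'],c['o']['opening'],c['o']['force']);cv2.imwrite('pics/w2.png',c['pixels'][:,:,::-1])
c=camera('top');cv2.imwrite('pics/t2.png',cv2.resize(c['pixels'][100:280,200:430,::-1],None,fx=3,fy=3))
E
```

```text
[527.79137177   2.63584697  25.82970171] 0.5002917064331378 [0.19041823 0.38388802 0.09443081]
```

View pics/w2.png

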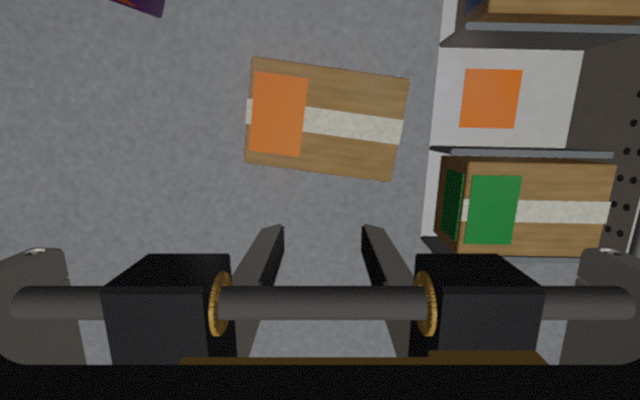

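The picture shows the carton at (327,120), turned about 7° clockwise. The slot label is at (490,98) and both fingers are beside the carton's right side. I'll push it sideways to line it up.

{"api": "carry_out", "payload": {
  "moves": [
    [[0,0.8,0,0,0.5],[0,1.6,0,0,0.5],[0,2,0,0,0.5],[0,2.4,0,0,0.5],[0,2.8,0,0,0.5],[0,3.1,0,0,0.5],[0,3.4,0,0,0.5],[0,3.7,0,0,0.5],[0,4,0,0,0.5],[0,4,0,0,0.5],[0,4,0,0,0.5]]
  ]
}}

```text
time_s: 3.7
eef_pos: [527.7, 42.8, 25.8]
tool_rot: [[1.0, 0.008, 0.002], [0.008, -1.0, 0.001], [0.002, -0.001, -1.0]]
force: [-0.2, -0.8, 0.3]
opening: 0.499
```

```bash
python3 - <<'E'
from h import *
c=wcam();print(c['o']['eef_pos'],c['o']['opening'],c['o']['force']);cv2.imwrite('pics/w3.png',c['pixels'][:,:,::-1])
lab,kr=masks(c['pixels'])
for b in blobs(lab,200):
    print('label',np.round(cv2.minAreaRect(b)[0]),'z0',np.round(np.hstack(rect(c,b,0)),1),'z46',np.round(np.hstack(rect(c,b,46)),1))
c=camera('top');lab,kr=masks(c['pixels'])
w=np.zeros_like(kr);w[168:228,275:335]=1
for b in blobs(kr&w,200): print('carton top',np.round(np.hstack(rect(c,b,46)),1))
cv2.imwrite('pics/t3.png',cv2.resize(c['pixels'][100:280,200:430,::-1],None,fx=3,fy=3))
E
```

```text
[527.72505434  42.78701065  25.77553285] 0.4988493325428192 [-0.21033066 -0.76863775  0.32344508]
label [273. 170.] z0 [489.7  77.9  37.1  27.2  81.1] z46 [497.1  84.1  29.6  21.8  81.1]
label [490. 156.] z0 [650.4  90.   35.1  42.8   6.5] z46 [625.6  93.8  28.1  34.2   6.5]
label [77. 23.] z0 [360.9 176.2  37.2  63.5  81.5] z46 [394.1 162.8  29.8  50.8  81.5]
```

View pics/w3.png

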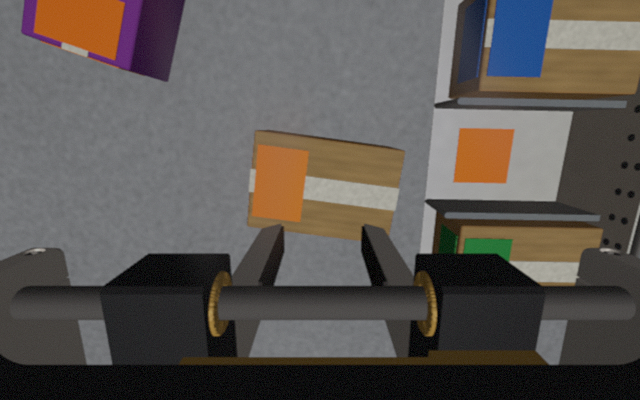

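View pics/t3.png

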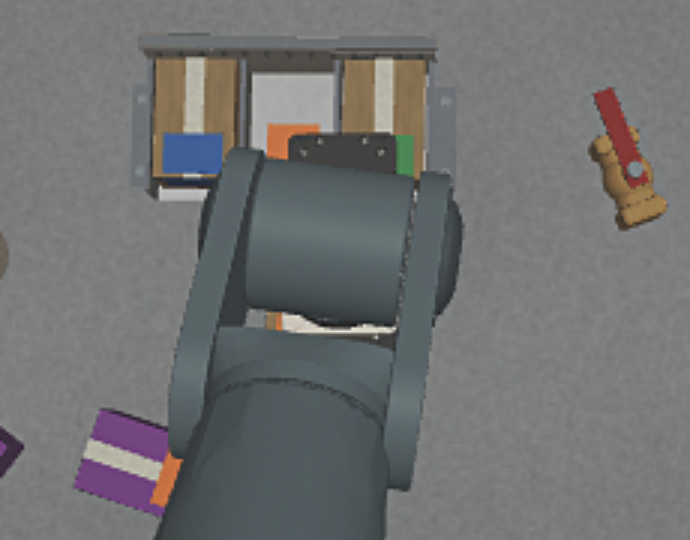

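```bash
cat >> h.py <<'E'
def lines(c,box,z):
    im=c['pixels'];hsv=cv2.cvtColor(im,cv2.COLOR_RGB2HSV);H,S,V=[hsv[...,i].astype(int) for i in range(3)]
    m=(H<13)&(S>120)&(V>80);w=np.zeros_like(m);w[box[1]:box[3],box[0]:box[2]]=1
    b=max(blobs(m&w,50),key=cv2.contourArea);return np.round(cv2.boundingRect(b)),np.round(np.hstack(rect(c,b,z)),1)
E
python3 - <<'E'
from h import *
c=wcam();hsv=cv2.cvtColor(c['pixels'],cv2.COLOR_RGB2HSV)
print(hsv[150:220:10,280])
print(lines(c,(240,120,330,250),46)); print(lines(c,(440,110,530,210),0))
E
```

```text
[[ 13 168 176]
 [ 14 174 177]
 [ 13 173 177]
 [ 13 173 178]
 [ 14 180 177]
 [ 14 178 179]
 [ 14 187 179]]Traceback (most recent call last):
  File "<stdin>", line 4, in <module>
  File "h.py", line 27, in lines
    b=max(blobs(m&w,50),key=cv2.contourArea);return np.round(cv2.boundingRect(b)),np.round(np.hstack(rect(c,b,z)),1)
ValueError: max() iterable argument is empty
```

```bash
sed -i 's/m=(H<13)&(S>120)&(V>80)/m=(H<17)\&(S>145)\&(V>110)/' h.py
cat > look.py <<'E'
from h import *
import sys
a=list(map(int,sys.argv[2:10]))
c=wcam();print(c['o']['time_s'],c['o']['eef_pos'].round(1),c['o']['force'].round(1),c['o']['opening'])
cv2.imwrite(f'pics/{sys.argv[1]}.png',c['pixels'][:,:,::-1])
if len(a)>3: print('carton label',lines(c,a[:4],46))
if len(a)>7: print('slot label',lines(c,a[4:8],0))
E
python3 look.py w4 240 120 330 250 440 110 530 210
```

```text
3.85 [527.7  42.7  25.8] [ 1.2  0.4 -0.8] 0.5021417780459303
carton label (array([252, 144,  57,  78]), array([500.3,  76.2,  44.7,  31.8,  83. ]))
slot label (array([454, 128,  60,  55]), array([646. ,  90.2,  39. ,  47.3,  89. ]))
```

```bash
python3 - <<'E'
from h import *
c=wcam();print(plane(c,[[249,225],[391,240],[403,150],[257,130]],46).round(1)); print('slot',plane(c,[[391,240]],0).round(1))
def proj(p):
    T=np.linalg.inv(c['T']);q=T[:3,:3]@np.array(p)+T[:3,3];return (c['fx']*q[0]/q[2]+c['cx'],c['fy']*q[1]/q[2]+c['cy'])
p=c['o']['eef_pos']
for dx in(23.5,36):
  for dy in (8,-8):
    for dz in (-14,5,60): print(dx,dy,dz,np.round(proj(p+[dx,dy,dz])))
cv2.imwrite('pics/w4c.png',cv2.resize(c['pixels'][120:290,200:430,::-1],None,fx=3.4,fy=3.4,interpolation=cv2.INTER_CUBIC))
E
```

```text
[[481.5  50.   46. ]
 [570.3  40.8  46. ]
 [574.1  96.8  46. ]
 [488.8 107.6  46. ]]
slot [[581.3  23.7   0. ]]
23.5 8 -14 [355. 211.]
23.5 8 5 [358. 218.]
23.5 8 60 [371. 249.]
23.5 -8 -14 [355. 231.]
23.5 -8 5 [358. 240.]
23.5 -8 60 [370. 279.]
36 8 -14 [373. 211.]
36 8 5 [377. 218.]
36 8 60 [396. 249.]
36 -8 -14 [372. 232.]
36 -8 5 [376. 241.]
36 -8 60 [394. 279.]
```

View pics/w4c.png

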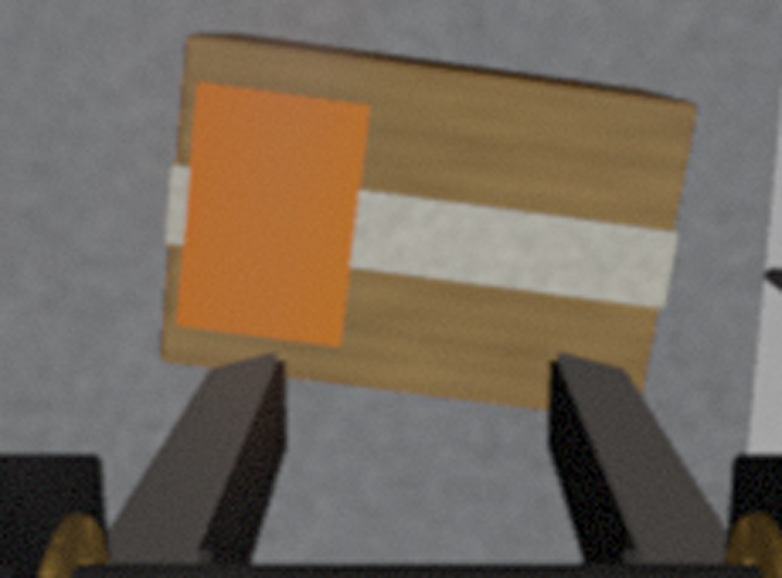

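```bash
python3 - <<'E'
from h import *
c=camera('scene')
T=np.linalg.inv(c['T'])
def proj(p):
    q=T[:3,:3]@np.array(p)+T[:3,3];return np.round([c['fx']*q[0]/q[2]+c['cx'],c['fy']*q[1]/q[2]+c['cy']],1)
p=robot.get_obs()['eef_pos']; print(robot.nose_length)
for dz in(-14,20,80): print([proj(p+[s,8,dz]) for s in(-36,36)])
u,v=proj(p).astype(int);print(u,v)
cv2.imwrite('pics/s4.png',cv2.resize(c['pixels'][v-70:v+50,u-80:u+80,::-1],None,fx=5,fy=5,interpolation=cv2.INTER_CUBIC));print((u-80,v-70))
E
```

```text
14.0
[array([308.6, 201.4]), array([334.3, 212.2])]
[array([308.1, 194.1]), array([334.4, 205. ])]
[array([307.1, 180.3]), array([334.6, 191.5])]
319 206
(np.int64(239), np.int64(136))
```

View pics/s4.png

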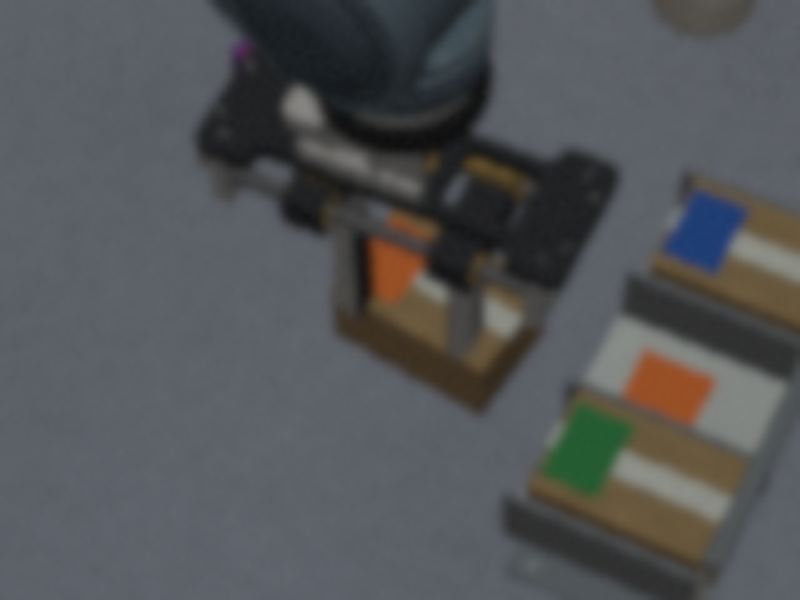

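The fingertips are actually above the carton: both the wrist and scene views place them about 20 mm higher than the TCP reading. The stated nose length says they should be 14 mm below it. The carton hasn't moved. I'll back off and probe downward gently until the tips touch the counter, to measure the real tip height.

{"api": "carry_out", "payload": {
  "moves": [
    [[0,-1.5,0,0,0.5],[0,-3,0,0,0.5],[0,-4.5,0,0,0.5],[0,-4.5,0,0,0.5],[0,-4.5,-0.5,0,0.5],[0,-4.5,-0.8,0,0.5],[0,-4.5,-0.8,0,0.5]]
  ]
}}

```text
time_s: 4.7
eef_pos: [526.9, -1.8, 16.9]
tool_rot: [[1.0, 0.009, 0.0], [0.009, -1.0, 0.001], [0.0, -0.001, -1.0]]
force: [0.1, -0.6, 0.3]
opening: 0.503
```

```bash
python3 - <<'E'
from h import *
o=robot.get_obs();print(o['eef_pos'],o['force'])
c=camera('scene')
T=np.linalg.inv(c['T'])
def proj(p):
    q=T[:3,:3]@np.array(p)+T[:3,3];return np.round([c['fx']*q[0]/q[2]+c['cx'],c['fy']*q[1]/q[2]+c['cy']],1)
p=o['eef_pos']
for dz in(-14,0,20): print(dz,[((proj(p+[s,-8,dz])-(239,136))*5).tolist() for s in(-36,36)])
cv2.imwrite('pics/s5.png',cv2.resize(c['pixels'][136:256,239:399,::-1],None,fx=5,fy=5,interpolation=cv2.INTER_CUBIC))
E
```

```text
[526.94695672  -1.82871427  16.89390593] [ 0.07302644 -0.64650851  0.32311267]
-14 [[291.50000000000006, 428.49999999999994], [420.99999999999994, 485.0]]
0 [[290.0, 414.5], [420.99999999999994, 471.50000000000006]]
20 [[287.5, 394.00000000000006], [420.5000000000001, 451.50000000000006]]
```

View pics/s5.png

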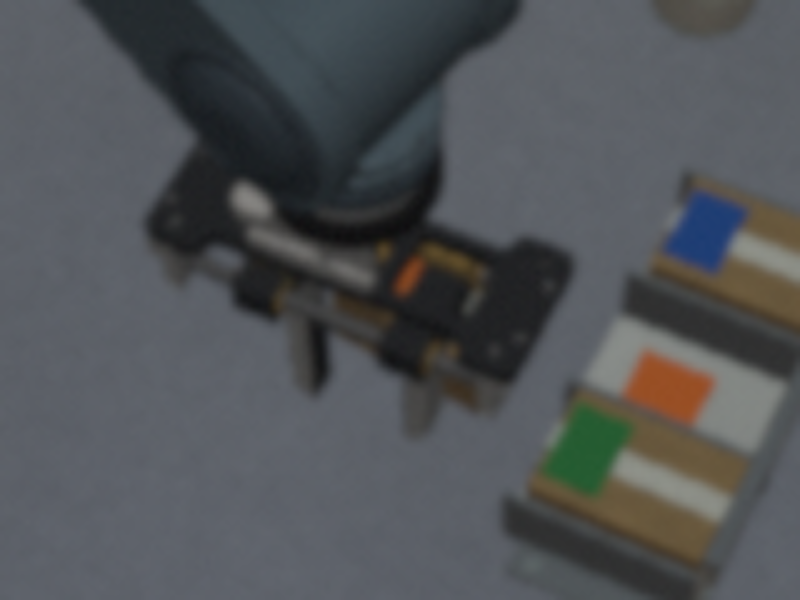

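{"api": "carry_out", "payload": {
  "moves": [
    [[0,0,-0.5,0,0.5],[0,0,-1,0,0.5],[0,0,-1.5,0,0.5],[0,0,-1.8,0,0.5],[0,0,-2,0,0.5],[0,0,-2,0,0.5],[0,0,-2,0,0.5]]
  ]
}}

```text
time_s: 5.45
eef_pos: [527.4, -1.9, -2.7]
tool_rot: [[1.0, 0.009, 0.001], [0.009, -1.0, 0.001], [0.001, -0.001, -1.0]]
force: [-0.5, 0.8, -0.0]
opening: 0.504
```

```bash
python3 - <<'E'
from h import *
o=robot.get_obs();print(o['eef_pos'],o['force'])
c=camera('scene')
cv2.imwrite('pics/s6.png',cv2.resize(c['pixels'][136:256,239:399,::-1],None,fx=5,fy=5,interpolation=cv2.INTER_CUBIC))
E
```

```text
[527.35738429  -1.88346954  -2.67638777] [-0.4682071   0.77153346 -0.03382853]
```

View pics/s6.png

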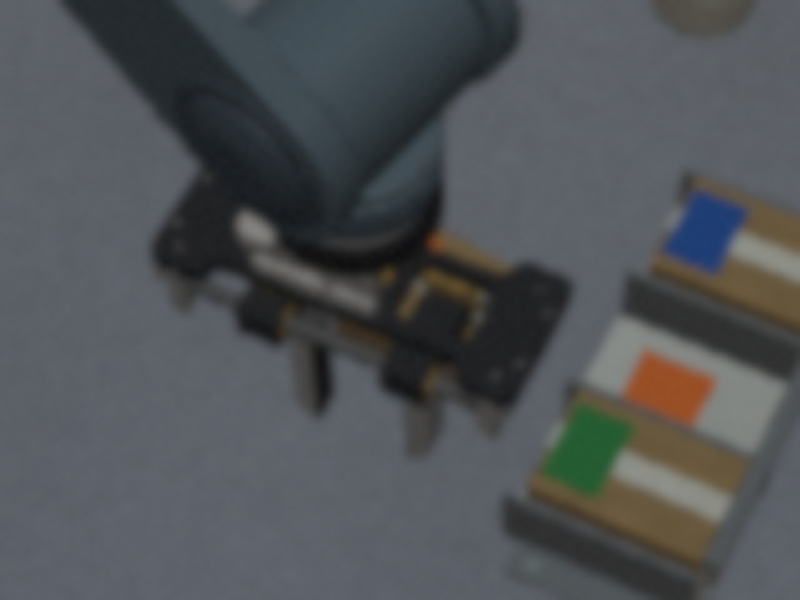

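{"api": "carry_out", "payload": {
  "moves": [
    [[0,0,-0.4,0,0.5],[0,0,-0.8,0,0.5],[0,0,-1,0,0.5],[0,0,-1,0,0.5],[0,0,-1,0,0.5]]
  ]
}}

```text
time_s: 6.0
eef_pos: [527.4, -1.9, -12.7]
tool_rot: [[1.0, 0.009, 0.001], [0.009, -1.0, 0.001], [0.001, -0.001, -1.0]]
force: [-0.2, -0.0, -0.4]
opening: 0.498
```

{"api": "carry_out", "payload": {
  "moves": [
    [[0,0,-0.15,0,0.5],[0,0,-0.3,0,0.5],[0,0,-0.3,0,0.5]]
  ]
}}

```text
time_s: 6.3
eef_pos: [527.2, -1.9, -15.9]
tool_rot: [[1.0, 0.009, 0.001], [0.009, -1.0, 0.001], [0.001, -0.001, -1.0]]
force: [-0.4, 0.2, -0.6]
opening: 0.502
```

{"api": "carry_out", "payload": {
  "moves": [
    [[0,0,-0.15,0,0.5],[0,0,-0.3,0,0.5],[0,0,-0.3,0,0.5]]
  ]
}}

```text
time_s: 6.6
eef_pos: [526.9, -1.8, -19.2]
tool_rot: [[1.0, 0.009, 0.0], [0.009, -1.0, 0.001], [0.0, -0.001, -1.0]]
force: [0.5, 0.3, -0.9]
opening: 0.503
```

```bash
python3 - <<'E'
from h import *
o=robot.get_obs()
c=camera('scene')
cv2.imwrite('pics/s7.png',cv2.resize(c['pixels'][136:256,239:399,::-1],None,fx=5,fy=5,interpolation=cv2.INTER_CUBIC))
E
python3 look.py w7
```

```text
6.65 [527.1  -1.8 -19.1] [ 0.7 -0.5  0.1] 0.4984771849459228
```

View pics/s7.png

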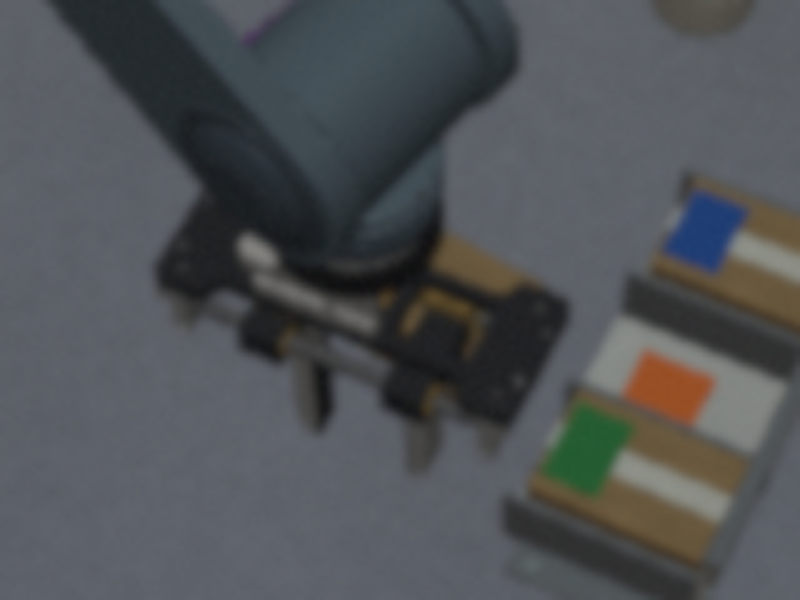

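View pics/w7.png

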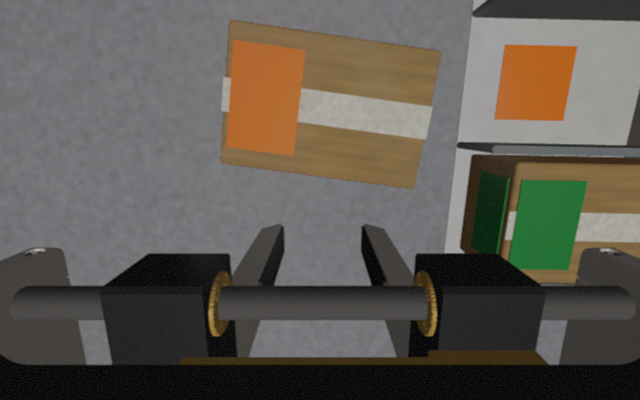

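{"api": "carry_out", "payload": {
  "moves": [
    [[0,0,-0.15,0,0.5],[0,0,-0.3,0,0.5],[0,0,-0.3,0,0.5]]
  ]
}}

```text
time_s: 7.0
eef_pos: [526.9, -1.8, -22.3]
tool_rot: [[1.0, 0.009, 0.0], [0.009, -1.0, 0.001], [0.0, -0.001, -1.0]]
force: [0.1, -0.8, -0.1]
opening: 0.503
```

{"api": "carry_out", "payload": {
  "moves": [
    [[0,0,-0.15,0,0.5],[0,0,-0.3,0,0.5],[0,0,-0.3,0,0.5]]
  ]
}}

```text
time_s: 7.3
eef_pos: [526.8, -1.8, -25.5]
tool_rot: [[1.0, 0.009, -0.0], [0.009, -1.0, 0.001], [-0.0, -0.001, -1.0]]
force: [-0.5, -0.5, -0.4]
opening: 0.501
```

{"api": "carry_out", "payload": {
  "moves": [
    [[0,0.5,0.3,0,0.5],[0,1,0.4,0,0.5],[0,1.5,0.4,0,0.5],[0,2,0.4,0,0.5],[0,2.4,0.4,0,0.5],[0,2.8,0.4,0,0.5],[0,3.1,0.4,0,0.5],[0,3.4,0.4,0,0.5],[0,3.4,0.4,0,0.5]]
  ]
}}

```text
time_s: 8.2
eef_pos: [526.9, 32.5, -21.4]
tool_rot: [[1.0, 0.009, -0.0], [0.009, -1.0, 0.001], [-0.0, -0.001, -1.0]]
force: [0.6, 0.4, -0.2]
opening: 0.498
```

```bash
python3 look.py w8 200 10 330 250 470 20 600 200
```

```text
8.2 [526.9  32.5 -21.4] [ 0.6  0.4 -0.2] 0.49751179249577165
carton label (array([229, 123,  72, 103]), array([498.9,  77.9,  45. ,  32.2,  85.8]))
slot label (array([490, 110,  79,  70]), array([646.3,  90. ,  48.2,  41.3,  89.4]))
```

View pics/w8.png

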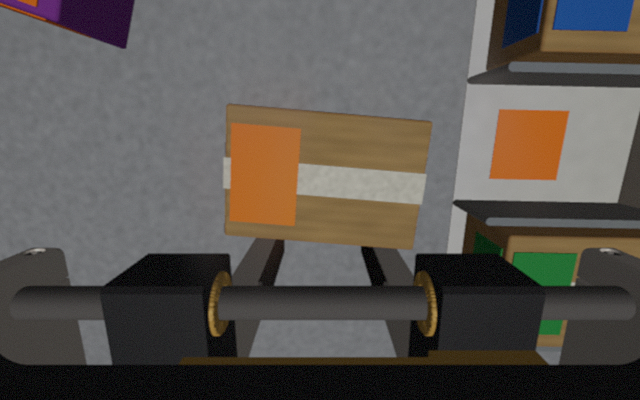

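{"api": "carry_out", "payload": {
  "moves": [
    [[0,0.2,0,0,0.5],[0,0.4,0,0,0.5],[0,0.6,0,0,0.5],[0,0.8,0,0,0.5],[0,1,0,0,0.5],[0,1.2,0,0,0.5],[0,1.4,0,0,0.5],[0,1.4,0,0,0.5]]
  ]
}}

```text
time_s: 9.05
eef_pos: [526.6, 46.7, -21.5]
tool_rot: [[1.0, 0.009, -0.001], [0.009, -1.0, 0.002], [-0.001, -0.002, -1.0]]
force: [0.4, -1.8, 0.8]
opening: 0.496
```

```bash
python3 look.py w9 200 10 330 250 470 20 600 230
```

```text
9.05 [526.6  46.7 -21.5] [ 0.4 -1.8  0.8] 0.496334658510514
carton label (array([222, 138,  72,  97]), array([496.3,  86.6,  32.4,  45.2,   0.6]))
slot label (array([487, 136,  77,  67]), array([646.1,  90. ,  39.6,  49.4,  88.1]))
```

View pics/w9.png

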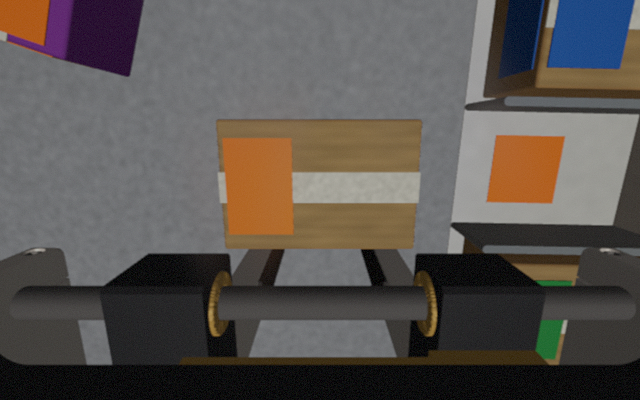

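```bash
python3 - <<'E'
from h import *
c=wcam();im=c['pixels'];cv2.imwrite('pics/w9c.png',cv2.resize(im[80:260,440:640,::-1],None,fx=4,fy=3.3,interpolation=cv2.INTER_CUBIC))
g=cv2.cvtColor(im,cv2.COLOR_RGB2HSV)
for u in(330,350,400): 
    print(u,[(v,tuple(g[v,u])) for v in list(range(116,126))+list(range(243,252))])
for u in(560,600): print(u,[(v,tuple(im[v,u])) for v in list(range(90,116))+list(range(220,250))])
E
```

```text
330 [(116, (np.uint8(110), np.uint8(6), np.uint8(121))), (117, (np.uint8(100), np.uint8(6), np.uint8(123))), (118, (np.uint8(105), np.uint8(4), np.uint8(114))), (119, (np.uint8(10), np.uint8(38), np.uint8(102))), (120, (np.uint8(15), np.uint8(124), np.uint8(113))), (121, (np.uint8(17), np.uint8(127), np.uint8(122))), (122, (np.uint8(18), np.uint8(120), np.uint8(128))), (123, (np.uint8(18), np.uint8(121), np.uint8(129))), (124, (np.uint8(18), np.uint8(118), np.uint8(127))), (125, (np.uint8(19), np.uint8(119), np.uint8(126))), (243, (np.uint8(19), np.uint8(118), np.uint8(134))), (244, (np.uint8(19), np.uint8(120), np.uint8(130))), (245, (np.uint8(18), np.uint8(122), np.uint8(128))), (246, (np.uint8(19), np.uint8(121), np.uint8(129))), (247, (np.uint8(18), np.uint8(127), np.uint8(130))), (248, (np.uint8(16), np.uint8(96), np.uint8(128))), (249, (np.uint8(6), np.uint8(11), np.uint8(115))), (250, (np.uint8(105), np.uint8(13), np.uint8(118))), (251, (np.uint8(113), np.uint8(9), np.uint8(115)))]
350 [(116, (np.uint8(110), np.uint8(6), np.uint8(119))), (117, (np.uint8(120), np.uint8(9), np.u
[... 6995 characters left out ...]
46), np.uint8(42), np.uint8(41))), (237, (np.uint8(43), np.uint8(43), np.uint8(43))), (238, (np.uint8(40), np.uint8(39), np.uint8(37))), (239, (np.uint8(41), np.uint8(42), np.uint8(42))), (240, (np.uint8(45), np.uint8(44), np.uint8(41))), (241, (np.uint8(42), np.uint8(42), np.uint8(42))), (242, (np.uint8(40), np.uint8(35), np.uint8(37))), (243, (np.uint8(39), np.uint8(41), np.uint8(40))), (244, (np.uint8(37), np.uint8(41), np.uint8(39))), (245, (np.uint8(43), np.uint8(39), np.uint8(41))), (246, (np.uint8(37), np.uint8(36), np.uint8(35))), (247, (np.uint8(55), np.uint8(54), np.uint8(49))), (248, (np.uint8(92), np.uint8(86), np.uint8(84))), (249, (np.uint8(129), np.uint8(124), np.uint8(119)))]
```

View pics/w9c.png

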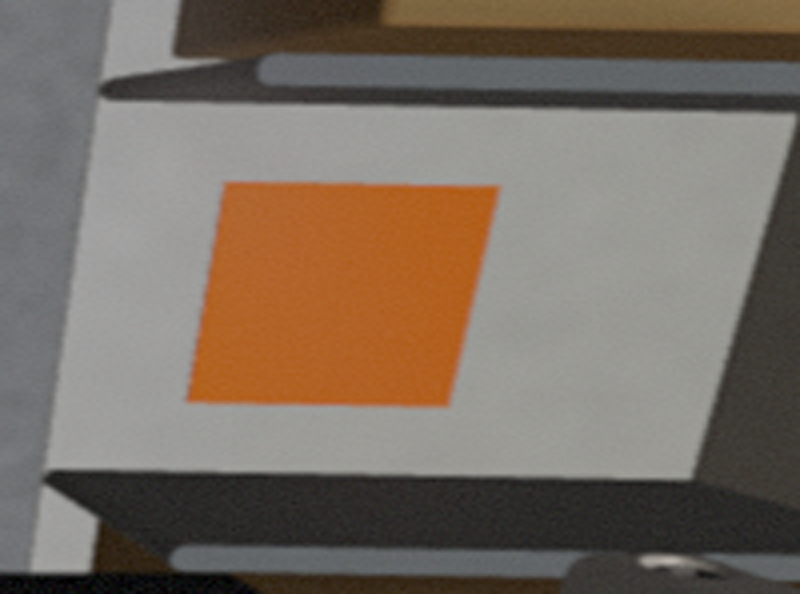

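```bash
python3 - <<'E'
from h import *
c=wcam()
print('carton',plane(c,[[350,119.3],[350,248.3]],46).round(1)[:,:2].tolist())
print('divider top inner', plane(c,[[560,106.8],[560,246.3]],40).round(1)[:,:2].tolist())
print('floor edges',plane(c,[[560,112],[560,224],[600,113],[600,225]],0).round(1)[:,:2].tolist())
print('slot',plane(c,[[223/4+440,183/3.3+80],[499/4+440,186/3.3+80],[450/4+440,406/3.3+80],[187/4+440,402/3.3+80]],0).round(1)[:,:2].tolist())
E
```

```text
carton [[537.4, 116.7], [539.1, 58.1]]
divider top inner [[630.3, 123.0], [642.2, 57.7]]
floor edges [[660.1, 123.0], [672.2, 56.8], [682.8, 122.7], [696.9, 56.4]]
slot [[625.5, 109.7], [665.3, 109.5], [665.2, 70.0], [625.4, 70.4]]
```

{"api": "carry_out", "payload": {
  "moves": [
    [[0,0.1,0,-0.2,0.5],[0,0.2,0,-0.3,0.5],[0,0.27,0,-0.4,0.5],[0,0.27,0,-0.4,0.5],[0,0.27,0,-0.4,0.5]]
  ]
}}

```text
time_s: 9.7
eef_pos: [526.5, 49.4, -21.6]
tool_rot: [[1.0, 0.002, -0.001], [0.002, -1.0, 0.002], [-0.001, -0.002, -1.0]]
force: [0.1, -1.6, -0.4]
opening: 0.497
```

```bash
cat > edges.py <<'E'
from h import *
c=wcam();im=c['pixels'];print(c['o']['eef_pos'].round(1),c['o']['force'].round(1))
hsv=cv2.cvtColor(im,cv2.COLOR_RGB2HSV);S=hsv[...,1]>60
for u in (310,350,400):
    col=np.where((S[:,u])&(hsv[:,u,0]<35))[0]; col=col[(col>60)&(col<280)]
    print(u,col.min(),col.max(),plane(c,[[u,col.min()-.5],[u,col.max()+.5]],46).round(1)[:,:2].tolist())
row=160
r=np.where(S[row]&(hsv[row,:,0]<35))[0];r=r[(r>180)&(r<460)];print('x ext',r.min(),r.max(),plane(c,[[r.min(),row],[r.max(),row]],46).round(1)[:,:2].tolist())
E
python3 edges.py; python3 look.py w10 200 10 330 250 470 20 600 230
```

```text
[526.5  49.4 -21.6] [ 0.1 -1.6 -0.4]
310 120 248 [[520.7, 119.2], [520.3, 60.6]]
350 120 248 [[537.8, 119.2], [539.1, 60.6]]
400 120 248 [[559.1, 119.2], [562.5, 60.7]]
x ext 219 419 [[480.6, 101.9], [568.4, 102.1]]
9.75 [526.5  49.5 -21.6] [-0.3 -1.5  0.5] 0.5012315755950939
carton label (array([222, 138,  72,  97]), array([4.965e+02, 8.950e+01, 3.240e+01, 4.510e+01, 1.000e-01]))
slot label (array([487, 139,  77,  67]), array([646.3,  90.1,  39.3,  49.8,  88.4]))
```

{"api": "carry_out", "payload": {
  "moves": [
    [[0,-1,0,0,0.5],[0,-2,0,0,0.5],[0,-2,2,0,0.5],[0,-2,6,0,0.5],[0,-2,10,0,0.5],[-3,0,10,-8,0.6],[-5,2,10,-16,0.7],[-7.2,4,10,-24,0.79],[-7.2,4,10,-32,0.79],[-7.2,4,10,-40,0.79],[-7.2,4,10,-48,0.79],[-7.2,4,10,-56,0.79]]
  ]
}}

```text
time_s: 11.0
eef_pos: [454.4, 89.0, 78.4]
tool_rot: [[0.555, -0.832, 0.001], [-0.832, -0.555, 0.002], [-0.001, -0.002, -1.0]]
force: [-1.1, -1.0, 0.3]
opening: 0.21
```

{"api": "carry_out", "payload": {
  "moves": [
    [[0,0,0,-8,0.79],[0,0,0,-16,0.79],[0,0,0,-24,0.79],[0,0,0,-31,0.79],[0,0,0,-33.5,0.79],[0,0,0,-33.5,0.79],[0,0,0,-33.5,0.79]]
  ]
}}

```text
time_s: 11.7
eef_pos: [454.4, 88.7, 78.4]
tool_rot: [[0.004, -1.0, 0.002], [-1.0, -0.004, 0.001], [-0.001, -0.002, -1.0]]
force: [-0.3, -0.1, 0.5]
opening: 0.209
```

```bash
python3 look.py w11; python3 -c "
from plant import robot;import numpy as np;print(np.round(robot.get_obs()['tool_rot'],3))"
```

```text
11.7 [454.4  88.7  78.4] [-0.3 -0.1  0.5] 0.20925464512333916
[[ 0.004 -1.     0.002]
 [-1.    -0.004  0.001]
 [-0.001 -0.002 -1.   ]]
```

View pics/w11.png

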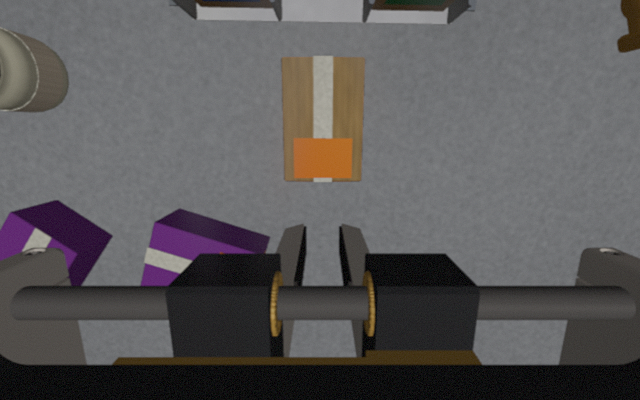

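{"api": "carry_out", "payload": {
  "moves": [
    [[-0.2,0.1,-3,0,0.79],[-0.2,0.1,-6,0,0.79],[-0.2,0.1,-8,0,0.79],[-0.2,0.1,-9,0,0.79],[-0.2,0.1,-9.6,0,0.79],[-0.2,0.1,-9.9,0,0.79],[-0.2,0.1,-9.9,0,0.79]]
  ]
}}

```text
time_s: 12.45
eef_pos: [453.0, 89.7, -20.2]
tool_rot: [[0.005, -1.0, 0.003], [-1.0, -0.005, 0.001], [-0.001, -0.003, -1.0]]
force: [-0.0, 0.3, -0.3]
opening: 0.211
```

```bash
python3 look.py w12; python3 - <<'E'
from h import *
c=camera('scene');cv2.imwrite('pics/s12.png',cv2.resize(c['pixels'][116:266,229:429,::-1],None,fx=4,fy=4,interpolation=cv2.INTER_CUBIC))
E
```

```text
12.45 [453.   89.7 -20.2] [-0.   0.3 -0.3] 0.21135287621528837
```

View pics/w12.png

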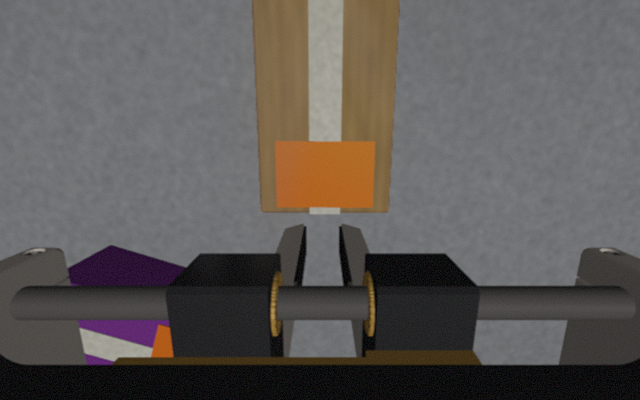

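View pics/s12.png

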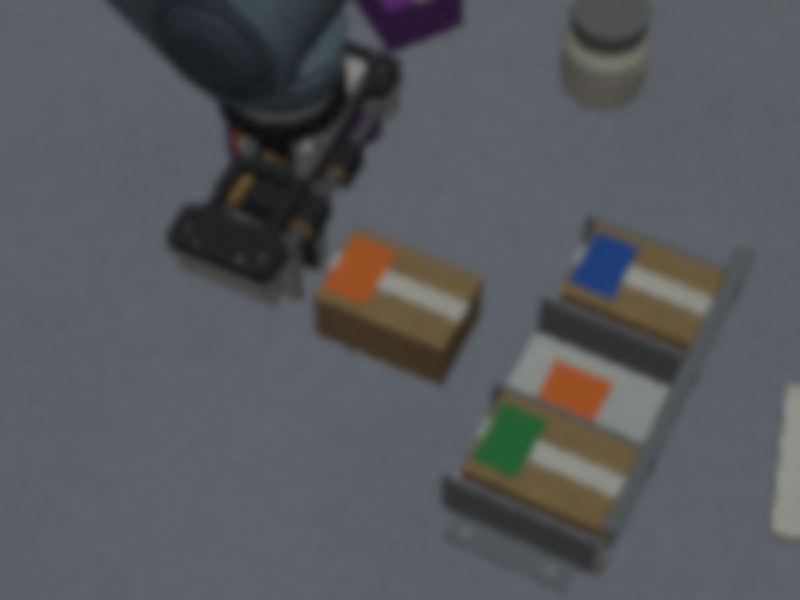

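{"api": "carry_out", "payload": {
  "moves": [
    [[0.6,0,0,0,0.79],[1.2,0,0,0,0.79],[1.6,0,0,0,0.79],[2,0,0,0,0.79],[2.4,0,0,0,0.79],[2.8,0,0,0,0.79],[3.2,0,0,0,0.79],[3.6,0,0,0,0.79],[4,0,0,0,0.79],[4.4,0,0,0,0.79],[4.7,0,0,0,0.79],[4.7,0,0,0,0.79]]
  ]
}}

```text
time_s: 13.75
eef_pos: [501.2, 89.7, -19.6]
tool_rot: [[0.004, -1.0, 0.005], [-1.0, -0.004, 0.001], [-0.001, -0.005, -1.0]]
force: [-0.3, 0.1, 0.2]
opening: 0.209
```

```bash
python3 look.py w13; python3 - <<'E'
from h import *
c=camera('scene');cv2.imwrite('pics/s13.png',cv2.resize(c['pixels'][116:266,229:429,::-1],None,fx=4,fy=4,interpolation=cv2.INTER_CUBIC))
c=wcam()
hsv=cv2.cvtColor(c['pixels'],cv2.COLOR_RGB2HSV);k=(hsv[...,1]>60)&(hsv[...,0]<35)
for r in (20,60,100,140,180,205):
    q=np.where(k[r,200:450])[0]+200;print(r,q.min(),q.max(),plane(c,[[q.min()-.5,r],[q.max()+.5,r]],46).round(1)[:,:2].tolist())
q=np.where(k[:260,322+25])[0];print(q.min(),q.max(),plane(c,[[347,q.max()+.5]],46).round(1))
E
```

```text
13.75 [501.2  89.7 -19.6] [-0.3  0.1  0.2] 0.20942284063180938
20 222 427 [[608.5, 131.7], [608.8, 48.1]]
60 255 394 [[593.4, 118.9], [593.7, 60.6]]
100 257 392 [[577.5, 118.8], [577.8, 60.6]]
140 258 390 [[560.7, 119.1], [560.9, 60.5]]
180 260 389 [[542.9, 119.0], [543.1, 60.0]]
205 261 387 [[531.2, 119.0], [531.5, 60.3]]
0 246 [[511.   78.6  46. ]]
```

View pics/w13.png

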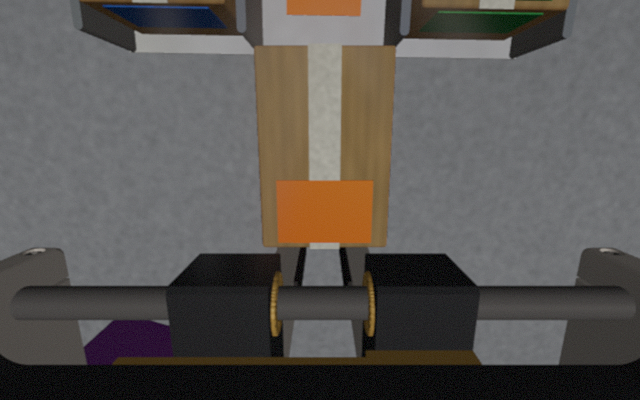

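View pics/s13.png

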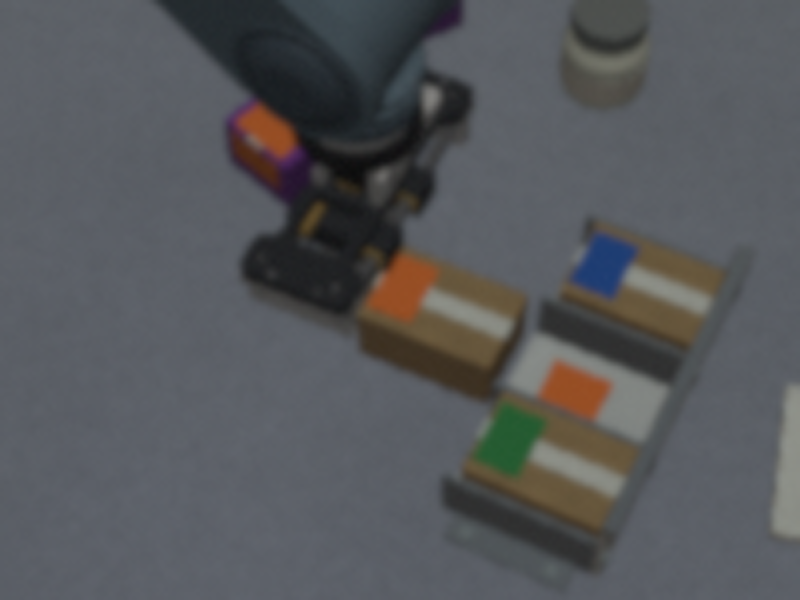

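{"api": "carry_out", "payload": {
  "moves": [
    [[0.4,0,0,0,0.79],[0.8,0,0,0,0.79],[1.2,0,0,0,0.79],[1.6,0,0,0,0.79],[2,0,0,0,0.79],[2.4,0,0,0,0.79],[2.8,0,0,0,0.79],[3,0,0,0,0.79]]
  ]
}}

```text
time_s: 14.7
eef_pos: [531.6, 89.6, -19.4]
tool_rot: [[0.004, -1.0, 0.006], [-1.0, -0.004, 0.001], [-0.001, -0.006, -1.0]]
force: [-2.8, 0.5, 0.5]
opening: 0.217
```

```bash
python3 look.py w14
```

```text
14.7 [531.6  89.6 -19.4] [-2.8  0.5  0.5] 0.21687412600546024
```

View pics/w14.png

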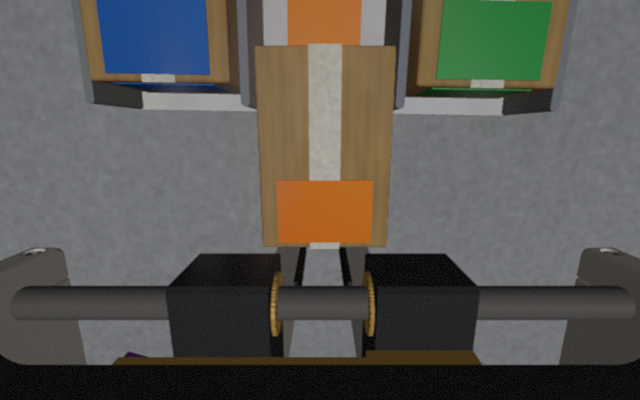

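The carton is about 25 mm into the mouth, with a gap on each side (its edges at columns 257 and 393) and low force. Carrying on.

{"api": "carry_out", "payload": {
  "moves": [
    [[0.5,0,0,0,0.79],[1,0,0,0,0.79],[1.5,0,0,0,0.79],[2,0,0,0,0.79],[2.5,0,0,0,0.79],[3,0,0,0,0.79],[3.5,0,0,0,0.79],[4,0,0,0,0.79],[4.5,0,0,0,0.79],[5,0,0,0,0.79],[5.5,0,0,0,0.79],[6,0,0,0,0.79]]
  ]
}}

```text
time_s: 15.95
eef_pos: [592.1, 89.6, -19.4]
tool_rot: [[0.004, -1.0, 0.006], [-1.0, -0.004, 0.001], [-0.001, -0.006, -1.0]]
force: [-1.5, 0.3, 0.5]
opening: 0.211
```

```bash
python3 look.py w15
```

```text
15.95 [592.1  89.6 -19.4] [-1.5  0.3  0.5] 0.21101693482406575
```

View pics/w15.png

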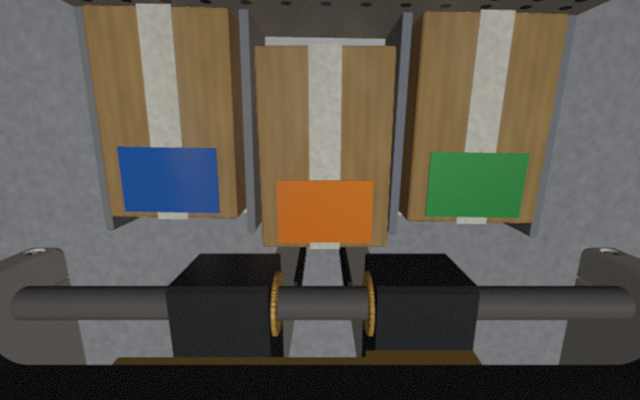

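{"api": "carry_out", "payload": {
  "moves": [
    [[0.3,0,0,0,0.79],[0.6,0,0,0,0.79],[0.8,0,0,0,0.79],[1,0,0,0,0.79],[1.1,0,0,0,0.79],[1.1,0,0,0,0.79]]
  ]
}}

```text
time_s: 16.6
eef_pos: [604.4, 89.5, -19.0]
tool_rot: [[0.004, -1.0, 0.008], [-1.0, -0.004, 0.001], [-0.001, -0.008, -1.0]]
force: [-0.7, 0.3, -0.3]
opening: 0.213
```

{"api": "carry_out", "payload": {
  "moves": [
    [[0.1,0,0,0,0.79],[0.15,0,0,0,0.79],[0.15,0,0,0,0.79]]
  ]
}}

```text
time_s: 16.9
eef_pos: [605.9, 89.5, -19.0]
tool_rot: [[0.004, -1.0, 0.008], [-1.0, -0.004, 0.001], [-0.001, -0.008, -1.0]]
force: [-1.8, -0.5, -0.3]
opening: 0.209
```

{"api": "carry_out", "payload": {
  "moves": [
    [[0.08,0,0,0,0.79],[0.1,0,0,0,0.79],[0.1,0,0,0,0.79]]
  ]
}}

```text
time_s: 17.2
eef_pos: [606.5, 89.6, -19.0]
tool_rot: [[0.005, -1.0, 0.007], [-1.0, -0.004, 0.001], [-0.001, -0.007, -1.0]]
force: [-4.3, 0.2, 2.8]
opening: 0.211
```

```bash
python3 look.py w16
```

```text
17.2 [606.5  89.6 -19. ] [-4.3  0.2  2.8] 0.21058978668388345
```

View pics/w16.png

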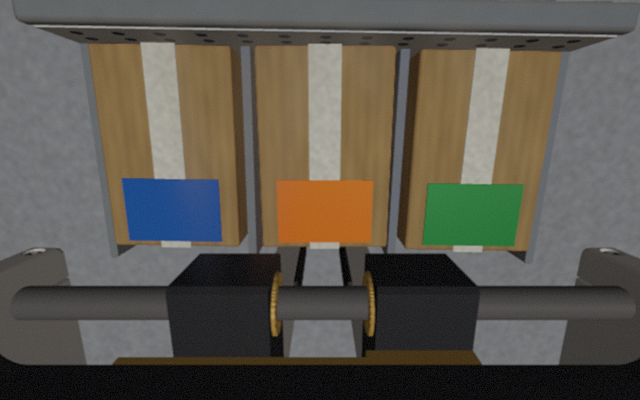

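{"api": "carry_out", "payload": {
  "moves": [
    [[0.06,0,0,0,0.79],[0.12,0,0,0,0.79],[0.12,0,0,0,0.79]]
  ]
}}

```text
time_s: 17.55
eef_pos: [606.4, 89.6, -19.0]
tool_rot: [[0.005, -1.0, 0.004], [-1.0, -0.005, 0.001], [-0.001, -0.004, -1.0]]
force: [-9.0, -0.5, 6.2]
opening: 0.208
```

The carton is against the back panel: the TCP stopped at x=606.4 and the force rose to 9 N. Backing off.

{"api": "carry_out", "payload": {
  "moves": [
    [[-0.3,0,0,0,0.79],[-1,0,0,0,0.79],[-2,0,0,0,0.79],[-4,0,0,0,0.79],[-6,0,1,0,0.79],[-6,0,4,0,0.79],[-6,0,8,0,0.79],[-6,0,12,0,0.79],[-10,0,14,0,0.79],[-14,0,14,0,0.79],[-14,-3,14,0,0.79],[-14,-3,14,0,0.79]]
  ]
}}

```text
time_s: 18.75
eef_pos: [465.6, 58.2, 121.1]
tool_rot: [[0.002, -1.0, 0.006], [-1.0, -0.002, 0.0], [-0.0, -0.006, -1.0]]
force: [0.3, -0.6, 0.5]
opening: 0.212
```

{"api": "carry_out", "payload": {
  "moves": [
    [[0,-5,2,0,0.79],[0,-10,4,0,0.79],[0,-15,6,0,0.79],[0,-20,6,0,0.79],[0,-25,6,0,0.79],[0,-30,6,0,0.79],[0,-30,6,0,0.79],[0,-30,6,0,0.79]]
  ]
}}

```text
time_s: 19.55
eef_pos: [465.7, -242.8, 180.8]
tool_rot: [[-0.0, -1.0, 0.006], [-1.0, 0.0, 0.001], [-0.001, -0.006, -1.0]]
force: [0.7, 1.2, -0.1]
opening: 0.207
```

```bash
python3 - <<'E'
from h import *
c=camera('top');im=c['pixels'];cv2.imwrite('pics/t9.png',cv2.resize(im[100:280,150:430,::-1],None,fx=2.8,fy=2.8,interpolation=cv2.INTER_CUBIC))
m=(cv2.cvtColor(im,cv2.COLOR_RGB2HSV));lab=(m[...,0]<14)&(m[...,1]>145)&(m[...,2]>110)
for b in blobs(lab,40): print(np.hstack(rect(c,b,46)).round(1))
E
```

```text
[377.9 357.3  43.9  29.4  52.9]
[394.6 164.9  29.6  43.3  72.3]
[632.4  88.9  42.3  26.9  89.9]
[ 650.  -153.3   62.    14.3   20.7]
```

View pics/t9.png

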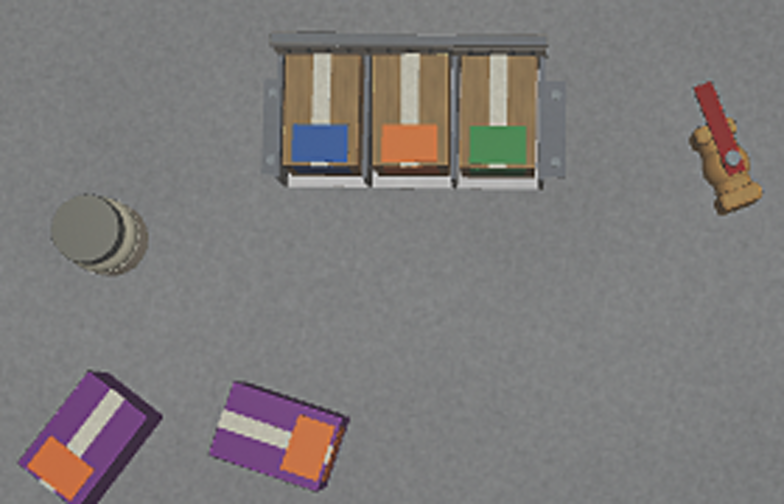

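The top view shows the carton in the middle lane, level with the stocked cartons (labels at rows 142–145). The jar, valve and purple boxes are where they were. Handing in.

```bash
python3 -c "
from plant import robot
print(robot.close_job())"
```

```text
the job is handed in; nothing more can be done
None
```

The carton with the orange label is fully home in the empty middle lane, and I handed the job in at about 19.6 s. I pushed it sideways with two fingers to centre and straighten it on the lane. Then I pushed its labelled end through the mouth until it met the back panel.

**Last checks**
- **Fully home:** at the panel the tool stopped advancing and the push force rose from about 2 N to 9 N, after which I backed off. The top view shows the carton's label square to the lane and level with the two stocked cartons.
- **Nothing else moved:** the stocked cartons, jar, valve and purple look-alikes look to be where they started. The measured positions of the purple labels are the same as at the start.

**What disagreed:** the fingertips sit clearly higher than the stated `robot.nose_length` of 14 mm puts them. My two estimates from the images were roughly 35 and 50 mm too high. My first sideways push therefore passed over the carton without touching it. I noticed this in the images and lowered the tool step by step, to 25 mm below zero on its own reading, without feeling the counter. I then pushed with the tool about 20 mm below zero. I never measured the true fingertip height.

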